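# Close up a row of books and lock the sliding book-end

### The job

On the sale table, slide the book-end along its rack until it rests against the row of books, pushing gently so the row is not rammed. Then lock it there: turn the black knob on top of it clockwise until you feel it bite (the resistance rises sharply) and give it an eighth of a turn more from that point, no further. Let go, leaving the books standing and the mug, bowl and candlestick where they are.

Things in the scene. Friction and masses are not known exactly. Their poses are not given: they have to be found in the camera images.
- rack: Fixed wooden rack base, 130 (x) x 440 (y) x 12 mm high, aluminium rail strip along its middle. Origin: centre of its underside, on the table. Its y axis is the rail's direction, from the book-end towards the books; z up. Its place and yaw differ each time.
- bookend_face (a point): Centre of the book-end's face towards the books, 50 mm above the rack's top; axes parallel to the rack's. The book-end: pale wooden block 90 (x) x 60 (y) x 100 mm high, 0.9 kg, slides only along the rack's y (2 N friction). Its centre, with the knob's axis, lies 30 mm behind this point (-y). It can be slid by holding the knob.
- row_face (a point): Point on the nearest book's face that looks at the book-end, centred across it, 50 mm above the rack's top; axes parallel to the rack's. The books rest in a pack against the fixed end board, so the row hardly gives.
- knob_grip (a point): Grip point of the black lock knob, on its vertical axis, 30 mm above the block. Flange 42 mm across; on it a bar 44 x 14 mm, 10 to 44 mm above the block. x: along the bar. Tightens clockwise from above: turns freely (0.03 N m) an unknown 0.8 to 2.4 rad, whatever the bar's direction, then bites: springs back at the hand with 0.16 N m at once, 0.25 more per rad, plus friction. Stays when let go.
- collar (a point): Thrust collar on the knob's screw, hidden inside the book-end on the knob's axis. In the free turn it goes down 2 mm per rad; at the bite it seats, 10 mm higher than bookend_face, and stays there while the screw goes on to press the leaf. Too small a travel to find the bite through the measuring noise: feel for it.
- leaf (a point): Top of the stiff spring leaf hidden inside the book-end on the knob's axis; untouched it lies 10 mm higher than bookend_face. It stays there until the knob bites, then is pressed down 2 mm per rad of further turn (an eighth of a turn: 1.6 mm). Turning back does not lift it.
- endboard: Fixed upright board, 120 (x) x 14 (y) x 115 mm, at the far (+y) end of the row, standing on the rack; origin in the middle of its lower edge on the face that the books rest against; axes parallel to the rack's.
- book1: Small hardback standing upright on the rack against the end board, 85 (x) x 32 (y) x 98 mm, 0.18 kg; origin centre of its underside.
- book2: The middle book, 85 x 32 x 90 mm; origin centre of its underside.
- book3: The book nearest the book-end, 85 x 32 x 95 mm; origin centre of its underside.
- mug: White mug, 72 mm across, 85 mm high, beyond the rack (+x side); origin centre of its underside. Leave alone.
- candlestick: Brass candlestick, 68 mm across the foot, 85 mm high, beyond the rack; origin centre of its underside. Leave alone.
- bowl: Blue ceramic bowl, 100 mm across, 50 mm high, on the robot's side of the rack; origin centre of its underside. Leave alone.
There are look-alikes about, which are no part of the job. Leave any purple look-alike of the book3 alone.

How it is judged:
On the way, in this order (a step that is already met when the one before it is completed fails the run):
1. the book-end rests against the row of books (gap under 2.5 mm) (y of row_face in the frame of bookend_face below 0.0025 m), for 0.2 s.
2. the knob has been tightened to its bite and at least about 0.53 rad beyond (z of leaf in the frame of bookend_face below 0.00895 m), for 0.2 s.
At the end, for the whole second after the job is handed in: Book-end against the row (gap under 3 mm); knob 0.53 to 1.05 rad beyond its bite (eighth turn +-15 degrees; leaf 7.90 to 8.95 mm above the face point) and not turned back over 0.25 rad (collar within 0.5 mm of its seat); the books upright within 0.1 rad, at rest (y of row_face in the frame of bookend_face below 0.003 m and z of leaf in the frame of bookend_face between 0.0079 and 0.00895 m and z of collar in the frame of bookend_face below 0.0105 m and angle between each of book1, book2, book3's own z axis and vertical below 0.1 rad and linear speed of book3 below 0.01 m/s); the robot touches nothing.
It fails at once if the row was rammed: book-end pressed on the books with more than 25 N (contact force between bookend and book3 above 25 N).
It fails at once if the knob was tightened more than 1.15 rad beyond its bite (z of leaf in the frame of bookend_face below 0.0077 m).
It fails at once if the mug, candlestick or bowl was moved by more than 15 mm (distance of any of mug, candlestick, bowl from where it was at the start of the episode above 0.015 m).
It fails at once if a book was lifted by more than 20 mm (z of any of book1, book2, book3 in the frame of rack above 0.032 m).
It also fails if it takes over 72 s, if anything falls off the work surface, if the arm or the gripper's body presses on something with over 40 N, if the wrist force passes 120 N, or if a joint passes its speed limit or range.

### The arm

A 6-joint arm with a two-finger parallel gripper is mounted at the origin on the work surface. World frame = base frame: x ahead of the robot, y to its left, z up, the work surface at z = 0. Lengths are in m, angles in rad, forces in N, time in s.
With the tool pointing down it reaches from about 0.35 to 0.975 m from the base axis. Payload 7.1 kg.
Tool frame: the origin (TCP) lies midway between the tips of the shut fingers; the grasp point (between the pads) lies 19 mm behind it (r.grasp_offset is the distance from the TCP to the grasp point, in m); z points along the fingers, y is the direction in which the jaws open and shut (so a half turn about z gives the same grasp; the last joint's range is limited). The gripper opens to 88 mm and grips with 3 to 60 N. Pads are 20 mm wide; open, the fingers measure 115 mm over their backs; the gripper's body (75 mm by 178 mm) begins 61 mm behind the grasp point.
Start: joints at [-1.134, 0.423, 1.63, -0, 1.089, -0.019], TCP at [0.275, -0.561, 0.223] pointing down, gripper open.
Joint ranges: [-3, 3], [-0.9, 2.11], [0.09, 2.58], [-1.31, 4.45], [0.11, 2.69], [-2.54, 2.54]. Speed limits (rad/s): [2.39, 2.39, 3.01, 3.14, 3.14, 3.14].

### API

Orientations are given as a unit quaternion [x, y, z, w].
In Python, from station import status, eyes, finish_job, r gives the robot as it stands.
- The arm moves only by the tool jog_arm, never from a script. Its argument "rows" is a list of rows, each a list of 7 numbers: the closure, from 0 (fully open) to 1 (shut), then the shift along the tool's x, y, z in mm, then the turn, a rotation vector about the tool's x, y, z in rad. A call has 1 to 10 rows; each row is the pose to reach, as a shift and turn from the pose commanded when the call began, along the tool's axes at that moment; what a row does not reach only later rows make up. A row lasts 1/12 s, in which the tool goes at most 41.7 mm and 7.16 degrees, less where a joint would pass 70% of its speed; a pose out of reach is approached as far as the arm can. A call with a gripper value outside its range is refused whole. The fingers move at their own pace and stop on an object; "squeeze" is the grip in N (left out, the last holds). Time passes only in rows, so rows that repeat a pose let the fingers close. It gives the time, the measured TCP pose, the force and the opening at its end, in the units of the state.
- status.sense(): the state, without advancing time (a new reading comes with each control period).
- eyes.grab_frame(name): name is "scene" or "side" or "wrist"; returns a dict with "image" (480x640x3 uint8, blue, green, red), "range_z" (480x640 float32, m along the optical axis (not along the pixel's ray), 0 where there is no reading), "K" (3x3 intrinsics, pixels), "rvec" (rotation vector, rad) and "tvec" (3), from world to camera coordinates, as OpenCV has them. Camera axes: x right, y down, z forward; pixel columns grow to the right and rows downward; lengths in m; the calibration is good to about 2 mm. A picture is of the moment at which its call begins.
- finish_job(): hands the job in, once; it reports no verdict.
Trained networks look in the newest picture that a camera, given by its name, has taken for a name from the list of things; names that differ only in an ending like _2 or _b are one class to them, and where a whole thing is asked for, a point or a joint stands for the part that bears it (a point fixed in the world has none). Each returns a list of dicts, best first, with "conf" (0 to 1); they miss things now and then, are a little off and sometimes report something else, mostly with a low value. They report only what shows in the picture. A call takes as long as a camera call. They do not tell look-alikes from the thing itself.
- eyes.look_for(name, camera): "at" ([column, row] in pixels, amid what is visible of it).
- eyes.regions_of(name, camera): "region" (480x640 bool, what is visible of it) and "at" ([column, row] in pixels, amid what is visible of it).
- eyes.tip_of(name, camera): "at" ([column, row] in pixels: a listed point, or the origin of a listed thing).
The state is a dict: "time_s": time; "q": joint angles; "joint_velocities": joint speeds; "effort": joint torques, N m; "position": TCP position; "tcp_rot": TCP orientation; "contact_force": force on the tool from outside, world axes, zero at the start; "ft_torque": the same for the moment, N m; "gripper_width": finger opening in m.
Only numpy, scipy, OpenCV 4.12 (cv2) and the standard library are available. Lean on these libraries where they do the work, as an engineer would, in place of code of your own. Each camera call takes 0.05 s, during which the arm holds its last target.

## Working session

There is one attempt and no reset: what is moved stays moved. The work goes in short steps, Python scripts to look and compute and a tool call to move; the robot and the scene stay as the last step left them, time stands still between calls to the robot, and variables do not carry over. Pictures are saved under pics/ and viewed, and the job is handed in when it is done.

Besides the shell and the picture viewer there is one more tool, called after "Emit:" in YAML: its name, and indented under it one key for each argument. jog_arm: Moves the arm, as the interface text tells. Its arguments: {"type":"object","properties":{"rows":{"type":"array"},"squeeze":{"type":"number"}},"required":["rows"]}

```bash
mkdir -p pics; ls; cat > h.py <<'E'
import numpy as np, cv2
from station import status, eyes, finish_job, r
def cam(f):
    R,_=cv2.Rodrigues(np.array(f["rvec"],float)); return R,np.array(f["tvec"],float).ravel(),np.array(f["K"],float)
def px2w(f,u,v,z=None):
    R,t,K=cam(f)
    if z is None:
        z=f["range_z"][int(round(v)),int(round(u))]
    p=np.linalg.inv(K)@[u,v,1]*z
    return R.T@(p-t)
def ray_at_height(f,u,v,h):
    R,t,K=cam(f); d=R.T@(np.linalg.inv(K)@[u,v,1]); c=-R.T@t
    return c+d*(h-c[2])/d[2]
def cloud(f,mask):
    R,t,K=cam(f); vs,us=np.nonzero(mask&(f["range_z"]>0)); z=f["range_z"][vs,us]
    p=np.linalg.inv(K)@np.vstack([us,vs,np.ones_like(us)])*z
    return (R.T@(p-t[:,None])).T
E
python3 - <<'E'
from h import *
np.set_printoptions(precision=4,suppress=True)
print(status.sense())
for c in ["scene","side"]:
    f=eyes.grab_frame(c); cv2.imwrite(f"pics/{c}0.png",f["image"])
    np.savez(f"{c}0.npz",**f)
    for n in ["knob_grip","bookend_face","row_face","endboard","book3","rack","mug","bowl","candlestick"]:
        for d in eyes.tip_of(n,c)[:3]: print(c,n,d["at"],round(d["conf"],2))
E
```

```text
pics
{'time_s': 0.0, 'q': array([-1.134 ,  0.4238,  1.6307, -0.    ,  1.0886, -0.019 ]), 'joint_velocities': array([ 0.0017,  0.0008, -0.0004, -0.0002, -0.0013, -0.0006]), 'effort': array([ -0.0016, -54.4641, -27.367 ,   0.0643,   0.0229,  -0.0001]), 'position': array([ 0.2749, -0.5607,  0.2219]), 'tcp_rot': array([ 0.9741,  0.226 , -0.0002, -0.0007]), 'contact_force': array([ 0.7433, -1.12  , -0.1365]), 'ft_torque': array([ 0.0065, -0.058 ,  0.0261]), 'gripper_width': 0.08790731358866462}
scene knob_grip [247.5, 210.6] 0.89
scene bookend_face [267.0, 240.7] 0.93
scene bookend_face [319.5, 334.2] 0.56
scene row_face [349.0, 267.2] 0.78
scene row_face [405.0, 361.1] 0.62
scene endboard [394.5, 287.6] 0.65
scene book3 [387.0, 287.0] 0.88
scene book3 [355.6, 276.8] 0.86
scene book3 [372.9, 282.8] 0.85
scene rack [322.1, 269.8] 0.64
scene mug [319.5, 336.1] 0.98
scene bowl [364.8, 225.5] 0.79
scene candlestick [316.5, 332.3] 0.55
scene candlestick [352.3, 265.6] 0.44
side knob_grip [336.4, 196.9] 0.93
side bookend_face [330.9, 245.0] 0.74
side row_face [174.8, 320.2] 0.73
side endboard [266.6, 346.3] 0.8
side endboard [332.4, 246.3] 0.35
side book3 [178.9, 342.2] 0.78
side rack [308.2, 296.9] 0.96
side rack [379.9, 339.2] 0.41
side mug [232.0, 295.8] 0.85
side bowl [378.1, 339.2] 0.94
side candlestick [257.9, 257.5] 0.8
side candlestick [332.2, 247.1] 0.31
```

View pics/scene0.png

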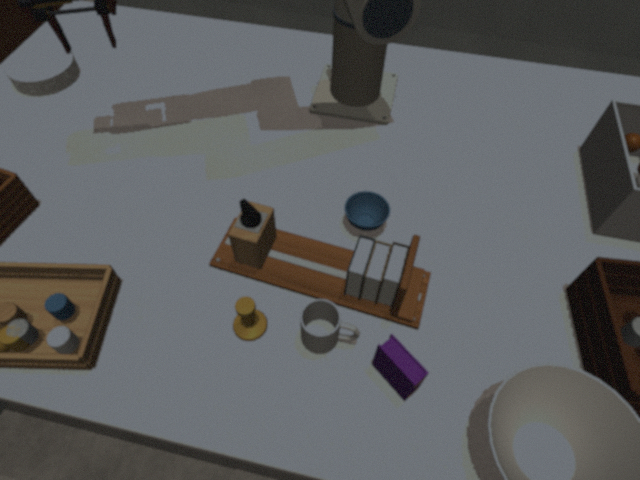

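View pics/side0.png

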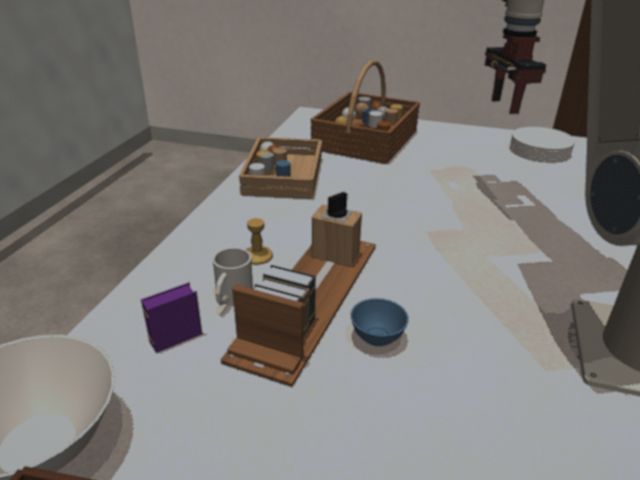

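The scene view shows the book-end at (253,235) with its knob at (249,212). The row of three books is at (350-400,270), the end board at (410,275), the bowl at (367,210), the mug at (321,325), the candlestick at (248,318) and the purple decoy at (400,367). In the side view the knob is at (338,205).

```bash
python3 - <<'E'
from h import *
np.set_printoptions(precision=4,suppress=True)
for c in ["scene","side"]:
    f=eyes.grab_frame(c)
    print(c,"campos",-cam(f)[0].T@cam(f)[1])
    for n in ["rack","bookend_face","knob_grip","book3","endboard","bowl","mug","candlestick"]:
        for d in eyes.regions_of(n,c)[:3]:
            P=cloud(f,d["region"]); 
            if len(P)<5: continue
            print(c,n,round(d["conf"],2),d["at"],len(P),"med",np.median(P,0),"z5/95",np.percentile(P[:,2],[5,95]))
            if n=="rack":
                q=P[abs(P[:,2]-.012)<.006]; (a,b),(w,h),an=cv2.minAreaRect(q[:,:2].astype(np.float32)); print("  rect",a,b,w,h,an)
            if n=="bookend_face":
                q=P[abs(P[:,2]-.112)<.005]
                if len(q)>10: print("  top rect",len(q),cv2.minAreaRect(q[:,:2].astype(np.float32)))
            if n=="knob_grip":
                q=P[P[:,2]>.148]
                if len(q)>5: print("  knob top",len(q),q.mean(0),cv2.minAreaRect(q[:,:2].astype(np.float32)))
    for n,u in {"knob_grip":.142,"bookend_face":.062,"row_face":.062,"endboard":.012}.items():
        d=eyes.tip_of(n,c)
        for e in d[:2]: print(n,e["conf"],ray_at_height(f,*e["at"],u))
E
```

```text
scene campos [1.0527 0.1188 0.7847]
scene rack 0.96 [291.2, 260.7] 8962 med [ 0.6055 -0.0366  0.0128] z5/95 [0.0095 0.1163]
  rect 0.5894315838813782 0.02975061535835266 0.43901902437210083 0.13254745304584503 84.24127960205078
scene bookend_face 0.85 [254.3, 233.0] 2466 med [ 0.5952 -0.0997  0.107 ] z5/95 [0.0232 0.1543]
  top rect 787 ((0.5757691860198975, -0.10912247002124786), (0.059791937470436096, 0.09079094231128693), 84.41680908203125)
scene knob_grip 0.87 [247.4, 213.4] 479 med [ 0.5831 -0.1091  0.136 ] z5/95 [0.1161 0.1566]
  knob top 170 [ 0.578  -0.1085  0.1548] ((0.5762044191360474, -0.109530508518219), (0.04561936855316162, 0.014172417111694813), 55.947689056396484)
scene book3 0.81 [357.9, 264.0] 1118 med [0.6229 0.1085 0.1031] z5/95 [0.0224 0.1073]
scene book3 0.62 [395.6, 272.9] 1148 med [0.6292 0.1729 0.1063] z5/95 [0.0274 0.1107]
scene book3 0.58 [376.4, 268.3] 1043 med [0.6237 0.1407 0.0986] z5/95 [0.0307 0.1031]
scene endboard 0.73 [409.4, 287.6] 1445 med [0.6263 0.2044 0.0263] z5/95 [0.022  0.1278]
scene endboard 0.52 [249.4, 231.9] 2374 med [ 0.5957 -0.099   0.
[... 1363 characters left out ...]
 [173.7, 319.1] 3069 med [0.7699 0.2179 0.0603] z5/95 [0.0048 0.0942]
side book3 0.56 [297.0, 294.0] 632 med [0.5762 0.1366 0.0988] z5/95 [0.0303 0.1023]
side endboard 0.71 [264.8, 329.4] 5016 med [0.6031 0.2049 0.0633] z5/95 [0.0212 0.1265]
side bowl 0.87 [378.7, 321.6] 2055 med [0.4441 0.0814 0.0323] z5/95 [0.0072 0.0501]
side mug 0.87 [228.4, 272.1] 1677 med [0.7274 0.0829 0.0638] z5/95 [0.0234 0.0846]
side candlestick 0.94 [255.7, 247.2] 731 med [ 0.7311 -0.0645  0.0307] z5/95 [0.0045 0.0854]
knob_grip 0.56 [ 0.5788 -0.1262  0.142 ]
bookend_face 0.65 [ 0.5703 -0.0754  0.062 ]
row_face 0.79 [0.753  0.2261 0.062 ]
endboard 0.88 [0.6054 0.1914 0.012 ]
endboard 0.36 [ 0.6346 -0.3638  0.012 ]
```

Emit:
jog_arm:
  rows:
    - [0.2,38,-22,0,0,0,-0.05]
    - [0.4,76,-44,0,0,0,-0.1]
    - [0.4,110,-64,0,0,0,-0.15]
    - [0.4,144,-84,0,0,0,-0.2]
    - [0.4,178,-104,0,0,0,-0.25]
    - [0.4,212,-124,0,0,0,-0.3]
    - [0.4,246,-144,0,0,0,-0.35]
    - [0.4,280,-164,0,0,0,-0.4]
    - [0.4,314,-184,0,0,0,-0.44]
    - [0.4,348,-204,0,0,0,-0.478]
  squeeze: 50

```text
time_s: 3.13
position: [0.4986, -0.2231, 0.223]
tcp_rot: [0.893, 0.451, 0.0, 0.0]
contact_force: [1.2, -0.9, -0.3]
gripper_width: 0.0528
```

```bash
cat > go.py <<'E'
from h import *
import sys
from scipy.spatial.transform import Rotation as Ro
np.set_printoptions(precision=4,suppress=True)
def show():
    s=status.sense(); R=Ro.from_quat(s["tcp_rot"]).as_matrix()
    print("t",round(s["time_s"],2),"pos",s["position"],"yang",round(np.degrees(np.arctan2(R[1,1],R[0,1])),2),"tilt",R[:,2],"F",s["contact_force"],"M",s["ft_torque"],"w",round(s["gripper_width"],4),"q1,6",s["q"][[0,5]],"e6",s["effort"][5])
    return s,R
if __name__=="__main__":
    s,R=show()
    if len(sys.argv)>3:
        t=np.array(list(map(float,sys.argv[1:4])))
        print("shift mm",R.T@(t-s["position"])*1000)
        if len(sys.argv)>4:
            yt=np.degrees(np.arctan2(R[1,1],R[0,1])); d=float(sys.argv[4])-yt; d=(d+180)%360-180
            print("turn z", -np.radians(d))
E
python3 go.py 0.575 -0.108 0.215 -36.5
```

```text
t 3.13 pos [ 0.4986 -0.2231  0.223 ] yang -36.38 tilt [ 0.0005 -0.0003 -1.    ] F [ 1.2085 -0.9397 -0.2969] M [-0.0268 -0.1061 -0.0717] w 0.0528 q1,6 [-0.4424  0.1926] e6 -0.5855898186564445
shift mm [137.9376  -6.7961   7.9626]
turn z 0.002033984595893971
```

Emit:
jog_arm:
  rows:
    - [0.4,38,-2,2,0,0,0]
    - [0.4,76,-4,4,0,0,0]
    - [0.4,110,-5,6,0,0,0]
    - [0.4,138,-7,8,0,0,0]
    - [0.4,138,-7,8,0,0,0]
    - [0.4,138,-7,8,0,0,0]

```text
time_s: 3.63
position: [0.5746, -0.1085, 0.2144]
tcp_rot: [0.892, 0.451, -0.0, -0.0]
contact_force: [-0.8, -1.1, -1.3]
gripper_width: 0.0525
```

```bash
python3 - <<'E'
from go import *
show()
f=eyes.grab_frame("wrist"); cv2.imwrite("pics/w1.png",f["image"])
print("cam",-cam(f)[0].T@cam(f)[1])
for n in ["knob_grip","bookend_face"]:
  for d in eyes.regions_of(n,"wrist")[:2]:
    P=cloud(f,d["region"]); print(n,d["conf"],d["at"],len(P),np.percentile(P[:,2],[5,50,95]))
    q=P[P[:,2]>.15]
    if len(q)>5: print(" top",len(q),cv2.minAreaRect(q[:,:2].astype(np.float32)),np.median(q[:,2]))
E
```

```text
t 3.63 pos [ 0.5746 -0.1085  0.2144] yang -36.33 tilt [-0.0005 -0.0001 -1.    ] F [-0.7941 -1.1174 -1.34  ] M [ 0.0014 -0.0506 -0.0314] w 0.0525 q1,6 [-0.2069  0.4273] e6 0.14196454547345638
cam [ 0.6182 -0.0505  0.3768]
```

View pics/w1.png

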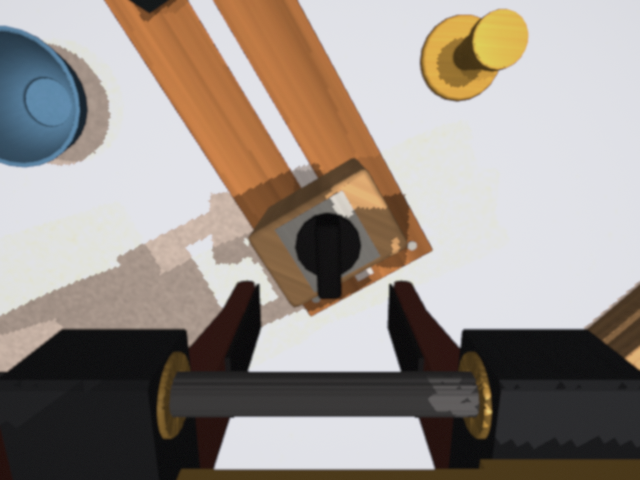

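The wrist view shows the knob's bar at (328,260), upright in the picture and midway between the fingertips at (250,..) and (400,..), so the jaws are lined up.

```bash
python3 - <<'E'
from go import *
f=eyes.grab_frame("wrist")
m=np.zeros((480,640),bool); m[200:310,285:375]=1
P=cloud(f,m); q=P[(P[:,2]>.148)&(P[:,2]<.165)]
print(len(q),np.median(q[:,2]),cv2.minAreaRect(q[:,:2].astype(np.float32)))
b=P[(P[:,2]>.107)&(P[:,2]<.117)]; print(len(b),np.median(b[:,2]))
E
python3 go.py 0.575 -0.108 0.127 -36.5
```

```text
1915 0.1559290429392427 ((0.5764173865318298, -0.11073244363069534), (0.043721362948417664, 0.014043963514268398), 55.423824310302734)
3841 0.11321050914343554
t 3.83 pos [ 0.5737 -0.1108  0.2148] yang -36.58 tilt [-0.0002 -0.0002 -1.    ] F [ 0.0179 -0.7107  0.1992] M [-0.0404 -0.0124 -0.0261] w 0.0527 q1,6 [-0.211   0.4274] e6 -0.006417059776140377
shift mm [ 3.0702 -0.5787 87.7769]
turn z -0.0013223672687314853
```

Emit:
jog_arm:
  rows:
    - [0.4,1,0,30,0,0,-0.03]
    - [0.4,2,0,60,0,0,-0.03]
    - [0.4,2,0,80,0,0,-0.03]
    - [0.4,2,0,87,0,0,-0.03]
    - [0.4,2,0,87,0,0,-0.03]
    - [0.4,2,0,87,0,0,-0.03]

```text
time_s: 4.33
position: [0.5756, -0.1089, 0.1283]
tcp_rot: [0.886, 0.463, 0.0, 0.0]
contact_force: [0.1, 0.0, 0.2]
gripper_width: 0.0527
```

```bash
python3 go.py
```

```text
t 4.33 pos [ 0.5756 -0.1089  0.1283] yang -34.84 tilt [ 0.0004 -0.0001 -1.    ] F [0.1278 0.0217 0.212 ] M [-0.0221 -0.021  -0.0637] w 0.0527 q1,6 [-0.2072  0.4008] e6 -0.003452976743574254
```

Emit:
jog_arm:
  rows:
    - [1,0,0,0,0,0,0]
    - [1,0,0,0,0,0,0]
    - [1,0,0,0,0,0,0]
    - [1,0,0,0,0,0,0]
    - [1,0,0,0,0,0,0]
    - [1,0,0,0,0,0,0]
  squeeze: 30

```text
time_s: 4.83
position: [0.5759, -0.1082, 0.1281]
tcp_rot: [0.886, 0.464, 0.0, 0.0]
contact_force: [6.5, -2.5, 2.0]
gripper_width: 0.0165
```

```bash
python3 - <<'E'
from go import *
s,R=show()
for a in (5.8,):
    u=np.array([np.sin(np.radians(a)),np.cos(np.radians(a)),0]); print("rail dir in tool",R.T@u, "100mm")
    print(u@s["position"])
E
```

```text
t 4.83 pos [ 0.5759 -0.1082  0.1281] yang -34.77 tilt [ 0.0012 -0.0003 -1.    ] F [ 6.5158 -2.4542  1.9698] M [-0.7301 -1.3808 -0.0121] w 0.0165 q1,6 [-0.206  0.401] e6 0.035221721045672894
rail dir in tool [ 0.8749 -0.4843 -0.0002] 100mm
-0.049434878416331686
```

Emit:
jog_arm:
  rows:
    - [1,4,-2,0,0,0,0]
    - [1,13,-7,0,0,0,0]
    - [1,26,-14,0,0,0,0]
    - [1,39,-22,0,0,0,0]
    - [1,53,-29,0,0,0,0]
    - [1,66,-36,0,0,0,0]
    - [1,79,-44,0,0,0,0]
    - [1,92,-51,0,0,0,0]
    - [1,105,-58,0,0,0,0]
    - [1,105,-58,0,0,0,0]

```text
time_s: 5.67
position: [0.5894, 0.0136, 0.1282]
tcp_rot: [0.886, 0.464, 0.002, 0.0]
contact_force: [3.5, 1.3, -0.7]
gripper_width: 0.0136
```

```bash
cat > sl.py <<'E'
from go import *
s,R=show()
u=np.array([np.sin(np.radians(5.8)),np.cos(np.radians(5.8)),0]); n=np.array([u[1],-u[0],0])
print("along",u@s["position"]+.0494,"lat",n@s["position"],"Falong",u@s["contact_force"],"Flat",n@s["contact_force"])
E
python3 sl.py; python3 - <<'E'
from go import *
for c in ["scene","side"]:
    f=eyes.grab_frame(c); cv2.imwrite(f"pics/{c}1.png",f["image"])
    np.savez(f"{c}1.npz",**f)
E
```

```text
t 5.67 pos [0.5894 0.0136 0.1282] yang -34.7 tilt [ 0.0034  0.001  -1.    ] F [ 3.5487  1.2861 -0.6917] M [ 0.3259 -0.8367 -0.0451] w 0.0136 q1,6 [0.0024 0.6074] e6 0.3165384102612734
along 0.12252773212328928 lat 0.5850187533725605 Falong 1.638175691015836 Flat 3.4006020026717385
```

View pics/scene1.png

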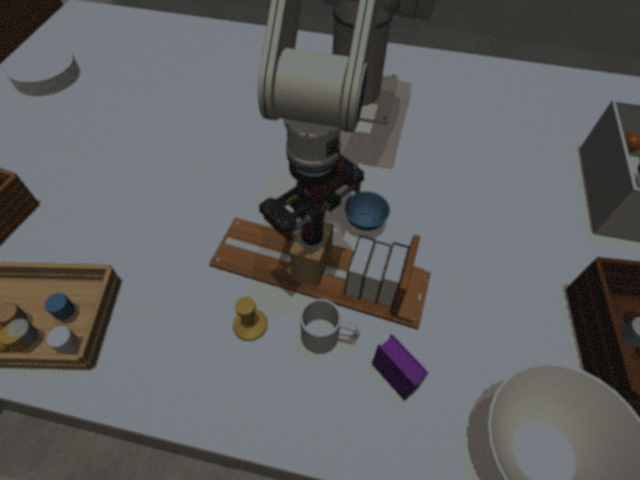

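Book-end followed the hand (now at (313,255)), and the row is at about (360,270). I'll close in, then creep.

Emit:
jog_arm:
  rows:
    - [1,7,-4,0,0,0,0]
    - [1,16,-9,0,0,0,0]
    - [1,24,-13,0,0,0,0]
    - [1,31,-17,0,0,0,0]
    - [1,36,-20,0,0,0,0]
    - [1,38,-21,0,0,0,0]
    - [1,38,-21,0,0,0,0]

```text
time_s: 6.35
position: [0.5936, 0.0548, 0.1282]
tcp_rot: [0.886, 0.464, 0.001, 0.001]
contact_force: [5.1, 0.9, -1.1]
gripper_width: 0.0139
```

```bash
python3 sl.py; python3 - <<'E'
from go import *
u=np.array([np.sin(np.radians(5.8)),np.cos(np.radians(5.8)),0]);n=np.array([u[1],-u[0],0])
f=eyes.grab_frame("scene"); cv2.imwrite("pics/scene2.png",cv2.resize(f["image"][180:330,260:460],(800,600),interpolation=cv2.INTER_CUBIC))
m=np.zeros((480,640),bool); m[180:330,260:460]=1
P=cloud(f,m); a=P@u+.0494; l=P@n
k=(P[:,2]>.08)&(P[:,2]<.118)&(abs(l-.585)<.035)
h,e=np.histogram(a[k],bins=np.arange(.1,.3,.002)); print([(round(x,3),c) for x,c in zip(e,h)])
E
```

```text
t 6.35 pos [0.5936 0.0548 0.1282] yang -34.76 tilt [ 0.0032  0.0001 -1.    ] F [ 5.0565  0.8847 -1.139 ] M [ 0.2071 -1.0209 -0.0171] w 0.0139 q1,6 [0.0721 0.6789] e6 0.05871088709682226
along 0.16387191369843745 lat 0.585064410241751 Falong 1.3911516078815727 Flat 4.941163858856545
[(np.float64(0.1), np.int64(0)), (np.float64(0.102), np.int64(0)), (np.float64(0.104), np.int64(0)), (np.float64(0.106), np.int64(0)), (np.float64(0.108), np.int64(0)), (np.float64(0.11), np.int64(0)), (np.float64(0.112), np.int64(0)), (np.float64(0.114), np.int64(0)), (np.float64(0.116), np.int64(0)), (np.float64(0.118), np.int64(0)), (np.float64(0.12), np.int64(0)), (np.float64(0.122), np.int64(0)), (np.float64(0.124), np.int64(0)), (np.float64(0.126), np.int64(0)), (np.float64(0.128), np.int64(0)), (np.float64(0.13), np.int64(0)), (np.float64(0.132), np.int64(3)), (np.float64(0.134), np.int64(15)), (np.float64(0.136), np.int64(16)), (np.float64(0.138), np.int64(23)), (np.float64(0.14), np.int64(17)), (np.float64(0.142), np.int64(15)), (np.float64(0.144), np.int64(14)), (np.float64(0.146), np.int64(14)),
[... 1901 characters left out ...]
5)), (np.float64(0.258), np.int64(35)), (np.float64(0.26), np.int64(33)), (np.float64(0.262), np.int64(34)), (np.float64(0.264), np.int64(35)), (np.float64(0.266), np.int64(35)), (np.float64(0.268), np.int64(35)), (np.float64(0.27), np.int64(39)), (np.float64(0.272), np.int64(36)), (np.float64(0.274), np.int64(35)), (np.float64(0.276), np.int64(35)), (np.float64(0.278), np.int64(37)), (np.float64(0.28), np.int64(37)), (np.float64(0.282), np.int64(34)), (np.float64(0.284), np.int64(38)), (np.float64(0.286), np.int64(35)), (np.float64(0.288), np.int64(36)), (np.float64(0.29), np.int64(34)), (np.float64(0.292), np.int64(35)), (np.float64(0.294), np.int64(35)), (np.float64(0.296), np.int64(39))]
```

View pics/scene2.png

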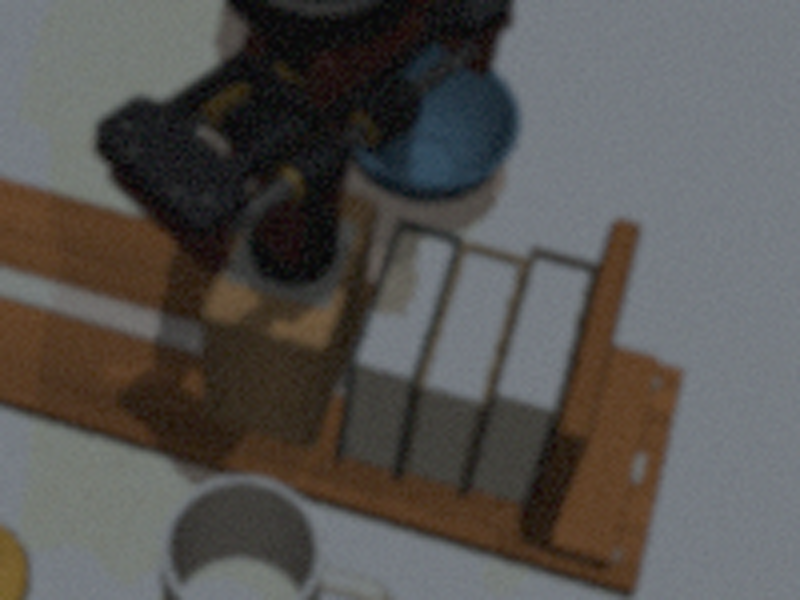

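The enlarged view shows the book-end's face at (340,350) and book3's face at (360,380). The depth profile puts the gap at about 10 mm.

Emit:
jog_arm:
  rows:
    - [1,2,-1,0,0,0,0]
    - [1,3,-2,0,0,0,0]
    - [1,4,-2,0,0,0,0]
    - [1,5,-3,0,0,0,0]
    - [1,6,-3,0,0,0,0]
    - [1,6,-3,0,0,0,0]

```text
time_s: 6.9
position: [0.5942, 0.0607, 0.1282]
tcp_rot: [0.886, 0.463, 0.001, 0.001]
contact_force: [4.8, -1.6, 1.0]
gripper_width: 0.0137
```

```bash
python3 sl.py
```

```text
t 6.9 pos [0.5942 0.0607 0.1282] yang -34.78 tilt [ 0.0023 -0.0004 -1.    ] F [ 4.8034 -1.5872  1.0281] M [-0.4338 -0.9342  0.0534] w 0.0137 q1,6 [0.0822 0.6897] e6 0.039767586858943105
along 0.16983746483418094 lat 0.5850549998706734 Falong -1.093668708357433 Flat 4.939231449500753
```

Emit:
jog_arm:
  rows:
    - [1,0.5,-0.3,0,0,0,0]
    - [1,0.9,-0.5,0,0,0,0]
    - [1,0.9,-0.5,0,0,0,0]

```text
time_s: 7.15
position: [0.5943, 0.0617, 0.1282]
tcp_rot: [0.886, 0.463, 0.001, 0.001]
contact_force: [5.2, -2.4, 0.5]
gripper_width: 0.0142
```

```bash
python3 sl.py
```

```text
t 7.15 pos [0.5943 0.0617 0.1282] yang -34.78 tilt [ 0.0025 -0.0004 -1.    ] F [ 5.1781 -2.4388  0.4678] M [-0.3657 -0.9077  0.0519] w 0.0142 q1,6 [0.0838 0.6913] e6 0.027958578430116177
along 0.17081834015408642 lat 0.5850531505046057 Falong -1.9030722624399796 Flat 5.398093762702586
```

Emit:
jog_arm:
  rows:
    - [1,0.5,-0.3,0,0,0,0]
    - [1,0.9,-0.5,0,0,0,0]
    - [1,0.9,-0.5,0,0,0,0]

```text
time_s: 7.4
position: [0.5944, 0.0627, 0.1282]
tcp_rot: [0.886, 0.463, 0.001, 0.001]
contact_force: [5.3, -1.9, 0.1]
gripper_width: 0.0137
```

```bash
python3 sl.py
```

```text
t 7.4 pos [0.5944 0.0627 0.1282] yang -34.78 tilt [ 0.0025 -0.0004 -1.    ] F [ 5.3309 -1.9085  0.105 ] M [-0.3742 -0.9286  0.0204] w 0.0137 q1,6 [0.0855 0.693 ] e6 0.028096717433072627
along 0.1718627928693031 lat 0.5850448079778133 Falong -1.3599660136285963 Flat 5.496474013386387
```

Emit:
jog_arm:
  rows:
    - [1,0.5,-0.3,0,0,0,0]
    - [1,0.9,-0.5,0,0,0,0]
    - [1,0.9,-0.5,0,0,0,0]

```text
time_s: 7.65
position: [0.5945, 0.0637, 0.1282]
tcp_rot: [0.886, 0.463, 0.001, 0.001]
contact_force: [5.3, -1.7, 1.2]
gripper_width: 0.0137
```

```bash
python3 sl.py
```

```text
t 7.65 pos [0.5945 0.0637 0.1282] yang -34.78 tilt [ 0.0025 -0.0004 -1.    ] F [ 5.2584 -1.7357  1.1898] M [-0.4153 -0.9634 -0.0052] w 0.0137 q1,6 [0.0872 0.6947] e6 0.028096790774725378
along 0.17288989336557156 lat 0.5850539706719752 Falong -1.1953894771536986 Flat 5.406884217532359
```

Emit:
jog_arm:
  rows:
    - [1,0.5,-0.3,0,0,0,0]
    - [1,0.9,-0.5,0,0,0,0]
    - [1,0.9,-0.5,0,0,0,0]

```text
time_s: 7.9
position: [0.5946, 0.0647, 0.1282]
tcp_rot: [0.886, 0.463, 0.001, 0.001]
contact_force: [6.2, -1.4, -0.2]
gripper_width: 0.0138
```

```bash
python3 sl.py
```

```text
t 7.9 pos [0.5946 0.0647 0.1282] yang -34.78 tilt [ 0.0024 -0.0004 -1.    ] F [ 6.1684 -1.38   -0.1507] M [-0.4507 -0.9594 -0.0083] w 0.0138 q1,6 [0.0889 0.6964] e6 0.028074851143173873
along 0.17390546730063583 lat 0.5850312713059294 Falong -0.7495661557782456 Flat 6.276243484620158
```

Emit:
jog_arm:
  rows:
    - [1,0.5,-0.2,0,0,0,0]
    - [1,0.5,-0.2,0,0,0,0]

```text
time_s: 8.07
position: [0.5947, 0.0653, 0.1282]
tcp_rot: [0.886, 0.463, 0.001, 0.001]
contact_force: [5.1, -1.7, 0.8]
gripper_width: 0.0139
```

```bash
python3 sl.py
```

```text
t 8.07 pos [0.5947 0.0653 0.1282] yang -34.78 tilt [ 0.0023 -0.0004 -1.    ] F [ 5.1306 -1.6597  0.8266] M [-0.4005 -0.9539 -0.0008] w 0.0139 q1,6 [0.0897 0.6973] e6 0.02860295819118619
along 0.17441914241164969 lat 0.585053045918699 Falong -1.1326979900006762 Flat 5.272094077324333
```

Emit:
jog_arm:
  rows:
    - [1,0.4,-0.2,0,0,0,0]
    - [1,0.9,-0.5,0,0,0,0]
    - [1,0.9,-0.5,0,0,0,0]

```text
time_s: 8.32
position: [0.5947, 0.0657, 0.1282]
tcp_rot: [0.886, 0.464, 0.001, 0.001]
contact_force: [4.9, -6.2, 1.1]
gripper_width: 0.0135
```

```bash
python3 sl.py; python3 - <<'E'
from go import *
f=eyes.grab_frame("scene"); cv2.imwrite("pics/scene3.png",cv2.resize(f["image"][220:310,310:430],(800,600),interpolation=cv2.INTER_CUBIC))
E
```

```text
t 8.32 pos [0.5947 0.0657 0.1282] yang -34.77 tilt [ 0.0022 -0.0014 -1.    ] F [ 4.9422 -6.2073  1.0646] M [-1.0865 -0.9202 -0.0758] w 0.0135 q1,6 [0.0909 0.6991] e6 0.009391531348228455
along 0.17482840389116355 lat 0.5850673591041199 Falong -5.676109632154896 Flat 5.544142180283218
```

View pics/scene3.png

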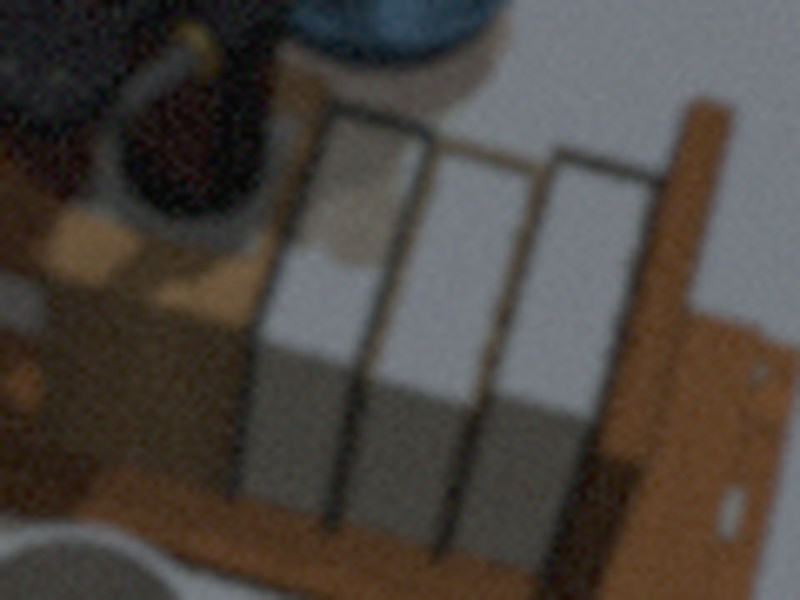

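The close-up shows the book-end's face flush with book3, around (250,330). The push-back rose to 5.7 N, so it is in contact. I'll hold briefly, then let go, lift and turn the hand back half a turn so the wrist has range for the tightening.

Emit:
jog_arm:
  rows:
    - [1,0,0,0,0,0,0]
    - [1,0,0,0,0,0,0]
    - [1,0,0,0,0,0,0]
    - [0.4,0,0,0,0,0,0]
    - [0.4,0,0,0,0,0,0]
    - [0.4,0,0,0,0,0,0]
    - [0.4,0,0,0,0,0,0]
    - [0.4,0,0,-25,0,0,0]
    - [0.4,0,0,-45,0,0,0]
    - [0.4,0,0,-45,0,0,0]

```text
time_s: 9.2
position: [0.5956, 0.0671, 0.1761]
tcp_rot: [0.886, 0.464, 0.002, 0.001]
contact_force: [1.6, 0.5, 0.6]
gripper_width: 0.052
```

```bash
python3 sl.py
```

```text
t 9.2 pos [0.5956 0.0671 0.1761] yang -34.77 tilt [ 0.0051  0.0007 -1.    ] F [1.6205 0.4642 0.6014] M [-0.0116 -0.0444  0.0317] w 0.052 q1,6 [0.0922 0.699 ] e6 -0.00597402555285953
along 0.17634949336343633 lat 0.5858193602897369 Falong 0.6255693361732964 Flat 1.565290858634185
```

Emit:
jog_arm:
  rows:
    - [0.4,-1.4,-0.1,0,0,0,-0.12]
    - [0.4,-1.4,-0.1,0,0,0,-0.24]
    - [0.4,-1.4,-0.1,0,0,0,-0.36]
    - [0.4,-1.4,-0.1,0,0,0,-0.48]
    - [0.4,-1.4,-0.1,0,0,0,-0.6]
    - [0.4,-1.4,-0.1,0,0,0,-0.72]
    - [0.4,-1.4,-0.1,0,0,0,-0.84]
    - [0.4,-1.4,-0.1,0,0,0,-0.96]
    - [0.4,-1.4,-0.1,0,0,0,-1.08]
    - [0.4,-1.4,-0.1,0,0,0,-1.2]

```text
time_s: 10.03
position: [0.5921, 0.0657, 0.1717]
tcp_rot: [0.467, 0.884, -0.0, -0.001]
contact_force: [0.8, -1.2, -0.6]
gripper_width: 0.0525
```

Emit:
jog_arm:
  rows:
    - [0.4,0,0,0,0,0,-0.12]
    - [0.4,0,0,0,0,0,-0.24]
    - [0.4,0,0,0,0,0,-0.36]
    - [0.4,0,0,0,0,0,-0.48]
    - [0.4,0,0,0,0,0,-0.6]
    - [0.4,0,0,0,0,0,-0.72]
    - [0.4,0,0,0,0,0,-0.84]
    - [0.4,0,0,0,0,0,-0.96]
    - [0.4,0,0,0,0,0,-1.08]
    - [0.4,0,0,0,0,0,-1.2]

```text
time_s: 10.87
position: [0.5921, 0.0657, 0.1717]
tcp_rot: [-0.114, 0.993, 0.0, -0.001]
contact_force: [0.2, 0.6, 0.5]
gripper_width: 0.0526
```

Emit:
jog_arm:
  rows:
    - [0.4,0,0,0,0,0,-0.12]
    - [0.4,0,0,0,0,0,-0.24]
    - [0.4,0,0,0,0,0,-0.36]
    - [0.4,0,0,0,0,0,-0.48]
    - [0.4,0,0,0,0,0,-0.6]
    - [0.4,0,0,0,0,0,-0.7]
    - [0.4,0,0,0,0,0,-0.74]
    - [0.4,0,0,0,0,0,-0.74]
    - [0.4,0,0,0,0,0,-0.74]

```text
time_s: 11.62
position: [0.5923, 0.0657, 0.172]
tcp_rot: [-0.462, 0.887, 0.0, -0.001]
contact_force: [0.5, 0.1, 0.6]
gripper_width: 0.0532
```

```bash
python3 sl.py;python3 - <<'E'
from go import *
s,R=show()
f=eyes.grab_frame("wrist"); cv2.imwrite("pics/w2.png",f["image"])
m=np.zeros((480,640),bool); m[150:460,240:420]=1
P=cloud(f,m); q=P[(P[:,2]>.149)&(P[:,2]<.161)&(np.linalg.norm(P[:,:2]-s["position"][:2],axis=1)<.035)]
print(len(q),np.median(q[:,2]),cv2.minAreaRect(q[:,:2].astype(np.float32)))
E
```

```text
t 11.62 pos [0.5923 0.0657 0.172 ] yang 145.04 tilt [-0.0012  0.     -1.    ] F [0.4855 0.1179 0.6394] M [ 0.1082 -0.14    0.0101] w 0.0532 q1,6 [ 0.0904 -2.4412] e6 -0.16226955223828554
along 0.1746113646789495 lat 0.582640277602005 Falong 0.16630863893104414 Flat 0.4710851882495519
t 11.62 pos [0.5923 0.0657 0.172 ] yang 145.04 tilt [-0.0012  0.     -1.    ] F [0.4855 0.1179 0.6394] M [ 0.1082 -0.14    0.0101] w 0.0532 q1,6 [ 0.0904 -2.4412] e6 -0.16226955223828554
2767 0.1559340408843812 ((0.5940874814987183, 0.062481753528118134), (0.043867263942956924, 0.013670939020812511), 55.23273468017578)
```

View pics/w2.png

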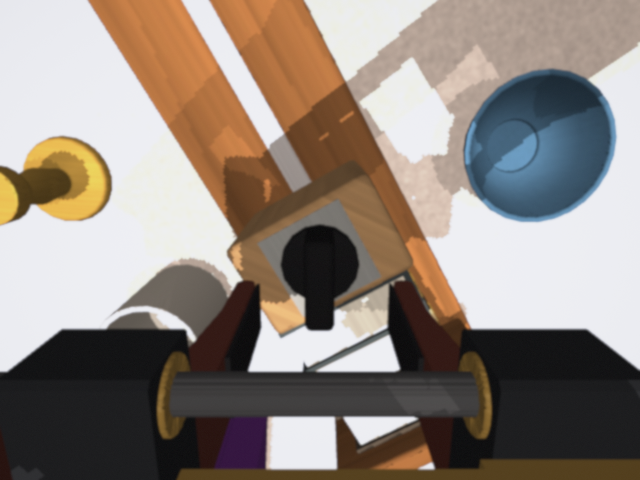

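The wrist view from the turned side shows the bar at (319,285), 5 px left of the jaw midline. I'll correct by about 2 mm and go down.

Emit:
jog_arm:
  rows:
    - [0.4,-1.6,-1.9,10,0,0,0]
    - [0.4,-1.6,-1.9,30,0,0,0]
    - [0.4,-1.6,-1.9,44,0,0,0]
    - [0.4,-1.6,-1.9,44,0,0,0]
    - [0.4,-1.6,-1.9,44,0,0,0]
    - [1,-1.6,-1.9,44,0,0,0]
    - [1,-1.6,-1.9,44,0,0,0]
    - [1,-1.6,-1.9,44,0,0,0]
    - [1,-1.6,-1.9,44,0,0,0]
    - [1,-1.6,-1.9,44,0,0,0]

```text
time_s: 12.5
position: [0.5956, 0.0659, 0.1292]
tcp_rot: [-0.463, 0.886, -0.0, 0.0]
contact_force: [0.1, 0.0, -1.0]
gripper_width: 0.0231
```

Emit:
jog_arm:
  rows:
    - [1,0,0,0,0,0,0]
    - [1,0,0,0,0,0,0]
    - [1,0,0,0,0,0,0]
  squeeze: 50

```text
time_s: 12.75
position: [0.5953, 0.0659, 0.129]
tcp_rot: [-0.463, 0.886, 0.0, 0.0]
contact_force: [-0.4, 0.5, 2.8]
gripper_width: 0.0141
```

```bash
python3 sl.py
```

```text
t 12.75 pos [0.5953 0.0659 0.129 ] yang 145.13 tilt [ 0.0001  0.0001 -1.    ] F [-0.3629  0.5168  2.7834] M [0.162  0.145  0.0204] w 0.0141 q1,6 [ 0.0903 -2.4428] e6 0.01055612345226109
along 0.17513539918487772 lat 0.5855996498578705 Falong 0.4774367011956024 Flat -0.4132469370847944
```

Emit:
jog_arm:
  rows:
    - [1,0,0,0,0,0,0.08]
    - [1,0,0,0,0,0,0.17]
    - [1,0,0,0,0,0,0.26]
    - [1,0,0,0,0,0,0.35]
    - [1,0,0,0,0,0,0.44]
    - [1,0,0,0,0,0,0.53]
    - [1,0,0,0,0,0,0.6]
    - [1,0,0,0,0,0,0.65]
    - [1,0,0,0,0,0,0.65]

```text
time_s: 13.5
position: [0.5963, 0.0647, 0.129]
tcp_rot: [-0.154, 0.988, -0.001, 0.001]
contact_force: [1.6, -5.0, 1.3]
gripper_width: 0.0141
```

```bash
python3 sl.py
```

```text
t 13.5 pos [0.5963 0.0647 0.129 ] yang 107.76 tilt [ 0.002  -0.0017 -1.    ] F [ 1.5544 -5.0299  1.2589] M [-0.9787 -0.5169  0.0084] w 0.0141 q1,6 [ 0.0892 -1.79  ] e6 0.6840447150170803
along 0.1740107611147042 lat 0.586698017629064 Falong -4.847060679236306 Flat 2.054777755412069
```

Emit:
jog_arm:
  rows:
    - [1,0,0,0,0,0,0.05]
    - [1,0,0,0,0,0,0.1]

```text
time_s: 13.67
position: [0.5963, 0.0644, 0.129]
tcp_rot: [-0.105, 0.994, -0.001, 0.001]
contact_force: [2.7, -7.0, 0.6]
gripper_width: 0.0137
```

```bash
python3 sl.py
```

```text
t 13.67 pos [0.5963 0.0644 0.129 ] yang 102.06 tilt [ 0.0021 -0.0021 -1.    ] F [ 2.6657 -6.9585  0.5943] M [-1.2899 -0.578   0.0764] w 0.0137 q1,6 [ 0.0889 -1.6905] e6 -0.8374319784343243
along 0.17375037980957728 lat 0.5867646061541646 Falong -6.653495392773196 Flat 3.3552428718741463
```

Emit:
jog_arm:
  rows:
    - [1,0,0,0,0,0,0.05]
    - [1,0,0,0,0,0,0.1]

```text
time_s: 13.83
position: [0.5964, 0.0642, 0.129]
tcp_rot: [-0.055, 0.998, -0.001, 0.001]
contact_force: [3.5, -9.0, 1.5]
gripper_width: 0.0137
```

```bash
python3 sl.py
```

```text
t 13.83 pos [0.5964 0.0642 0.129 ] yang 96.33 tilt [ 0.0022 -0.0025 -1.    ] F [ 3.5237 -8.9918  1.4912] M [-1.6047 -0.5591  0.1275] w 0.0137 q1,6 [ 0.0888 -1.5904] e6 -0.7367302291095257
along 0.1735329609450984 lat 0.5868388723473821 Falong -8.589696123051448 Flat 4.414322153544094
```

The grip is about 2.5 mm off the axis and loads the rail sideways. I'll open the jaws here and grip again on the axis before feeling for the bite.

Emit:
jog_arm:
  rows:
    - [0.6,0,0,0,0,0,0]
    - [0.6,0,0,0,0,0,0]
    - [0.6,0,0,0,0,0,0]
    - [0.6,0,0,0,0,0,0]
    - [0.6,0,0,0,0,0,0]

```text
time_s: 14.25
position: [0.5951, 0.066, 0.1286]
tcp_rot: [-0.056, 0.998, 0.0, -0.0]
contact_force: [-0.3, 0.2, 0.6]
gripper_width: 0.035
```

```bash
python3 sl.py;python3 - <<'E'
from go import *
s,R=show()
f=eyes.grab_frame("wrist"); cv2.imwrite("pics/w3.png",f["image"])
m=np.zeros((480,640),bool); m[150:460,240:420]=1
P=cloud(f,m); q=P[(P[:,2]>.149)&(P[:,2]<.161)&(np.linalg.norm(P[:,:2]-s["position"][:2],axis=1)<.035)]
print(len(q),np.median(q[:,2]),cv2.minAreaRect(q[:,:2].astype(np.float32)))
print(R.T@(np.array([.5938,.0628,s["position"][2]])-s["position"])*1000)
f=eyes.grab_frame("scene")
m=np.zeros((480,640),bool); m[180:330,260:460]=1
u=np.array([np.sin(np.radians(5.8)),np.cos(np.radians(5.8)),0]);n=np.array([u[1],-u[0],0])
P=cloud(f,m); a=P@u+.0494; l=P@n
k=(P[:,2]>.105)&(P[:,2]<.117)&(abs(l-.61)<.02)
h,e=np.histogram(a[k],bins=np.arange(.19,.22,.001)); print([(round(float(x),3),int(c)) for x,c in zip(e,h)])
E
```

```text
t 14.25 pos [0.5951 0.066  0.1286] yang 96.46 tilt [-0.0003  0.0001 -1.    ] F [-0.3145  0.1724  0.5536] M [ 0.1179 -0.1844  0.0188] w 0.035 q1,6 [ 0.0906 -1.5931] e6 -0.006593852012883872
along 0.17524051103935923 lat 0.5854164523877952 Falong 0.13976708949144828 Flat -0.33029813857985374
t 14.25 pos [0.5951 0.066  0.1286] yang 96.46 tilt [-0.0003  0.0001 -1.    ] F [-0.3145  0.1724  0.5536] M [ 0.1179 -0.1844  0.0188] w 0.035 q1,6 [ 0.0906 -1.5931] e6 -0.006593852012883872
5245 0.15593714577264467 ((0.5915293097496033, 0.06228218972682953), (0.049272604286670685, 0.039549343287944794), 68.81623077392578)
[ 1.6923 -3.0653  0.0001]
[(0.19, 11), (0.191, 12), (0.192, 10), (0.193, 11), (0.194, 10), (0.195, 13), (0.196, 8), (0.197, 13), (0.198, 10), (0.199, 12), (0.2, 12), (0.201, 9), (0.202, 13), (0.203, 13), (0.204, 11), (0.205, 11), (0.206, 8), (0.207, 0), (0.208, 3), (0.209, 3), (0.21, 2), (0.211, 4), (0.212, 1), (0.213, 3), (0.214, 1), (0.215, 3), (0.216, 1), (0.217, 3), (0.218, 1)]
```

View pics/w3.png

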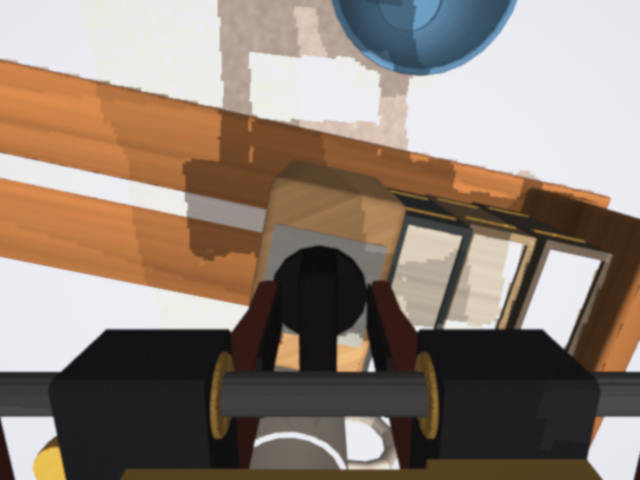

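In the wrist view the bar at (318,300) followed the turn. It lies about 2 mm towards -y of the jaw midline, which agrees with the axis I worked out from the drift.

Emit:
jog_arm:
  rows:
    - [0.6,1,-1.5,0,0,0,0]
    - [0.6,1.6,-2.5,0,0,0,0]
    - [0.6,1.6,-2.5,0,0,0,0]
    - [1,1.6,-2.5,0,0,0,0]
    - [1,1.6,-2.5,0,0,0,0]
    - [1,1.6,-2.5,0,0,0,0]
    - [1,1.6,-2.5,0,0,0,0]
    - [1,1.6,-2.5,0,0,0,0]

```text
time_s: 15.02
position: [0.594, 0.0632, 0.1287]
tcp_rot: [-0.056, 0.998, 0.0, -0.0]
contact_force: [-0.9, -0.1, 0.9]
gripper_width: 0.0136
```

```bash
python3 sl.py
```

```text
t 15.02 pos [0.594  0.0632 0.1287] yang 96.43 tilt [-0.0001  0.0001 -1.    ] F [-0.9178 -0.1083  0.8655] M [ 0.0952 -0.0238 -0.0107] w 0.0136 q1,6 [ 0.0861 -1.5969] e6 -0.02670055255293846
along 0.17233611535871313 lat 0.5845339866046022 Falong -0.2005039459494466 Flat -0.9021608305184434
```

Emit:
jog_arm:
  rows:
    - [1,0,0,0,0,0,0.05]
    - [1,0,0,0,0,0,0.1]

```text
time_s: 15.18
position: [0.5939, 0.0632, 0.1287]
tcp_rot: [-0.005, 1.0, -0.0, -0.0]
contact_force: [0.0, 0.4, 0.7]
gripper_width: 0.0138
```

```bash
python3 sl.py
```

```text
t 15.18 pos [0.5939 0.0632 0.1287] yang 90.58 tilt [-0.0001 -0.     -1.    ] F [0.0196 0.3687 0.7333] M [ 0.0198 -0.0022  0.0537] w 0.0138 q1,6 [ 0.0861 -1.4948] e6 -0.8670423924922943
along 0.17227270745691053 lat 0.5845102042828648 Falong 0.36880109270446 Flat -0.017786722232833625
```

Emit:
jog_arm:
  rows:
    - [1,0,0,0,0,0,0.05]
    - [1,0,0,0,0,0,0.1]
    - [1,0,0,0,0,0,0.1]

```text
time_s: 15.43
position: [0.594, 0.0632, 0.1287]
tcp_rot: [0.045, 0.999, -0.0, -0.0]
contact_force: [-1.7, -0.2, 1.3]
gripper_width: 0.0135
```

```bash
python3 sl.py
```

```text
t 15.43 pos [0.594  0.0632 0.1287] yang 84.87 tilt [-0.0001 -0.0001 -1.    ] F [-1.714  -0.1831  1.2568] M [ 0.0039 -0.0049 -0.0132] w 0.0135 q1,6 [ 0.0861 -1.3952] e6 0.6656704097986221
along 0.1722600193426227 lat 0.5845474950851067 Falong -0.35541566076588765 Flat -1.6867431410547622
```

Emit:
jog_arm:
  rows:
    - [1,0,0,0,0,0,0.05]
    - [1,0,0,0,0,0,0.1]
    - [1,0,0,0,0,0,0.1]

```text
time_s: 15.68
position: [0.5939, 0.0631, 0.1287]
tcp_rot: [0.094, 0.996, -0.0, -0.0]
contact_force: [0.4, -0.0, 0.6]
gripper_width: 0.0136
```

```bash
python3 sl.py
```

```text
t 15.68 pos [0.5939 0.0631 0.1287] yang 79.23 tilt [-0.0001 -0.0001 -1.    ] F [ 0.4262 -0.0305  0.5904] M [ 0.0232 -0.0189  0.0128] w 0.0136 q1,6 [ 0.086  -1.2967] e6 0.6595123372972012
along 0.17223058471155767 lat 0.5845229753548142 Falong 0.012759162770013908 Flat 0.4270614128573899
```

Emit:
jog_arm:
  rows:
    - [1,0,0,0,0,0,0.05]
    - [1,0,0,0,0,0,0.1]
    - [1,0,0,0,0,0,0.1]

```text
time_s: 15.93
position: [0.594, 0.0631, 0.1287]
tcp_rot: [0.143, 0.99, -0.0, -0.0]
contact_force: [-0.8, -0.6, 1.0]
gripper_width: 0.0135
```

```bash
python3 sl.py
```

```text
t 15.93 pos [0.594  0.0631 0.1287] yang 73.55 tilt [-0.0001 -0.0001 -1.    ] F [-0.8163 -0.6168  0.9918] M [-0.088  -0.0227 -0.0334] w 0.0135 q1,6 [ 0.086  -1.1977] e6 0.6613379158079624
along 0.17219710032672444 lat 0.584533405948611 Falong -0.6961768252499805 Flat -0.7498324605276515
```

Emit:
jog_arm:
  rows:
    - [1,0,0,0,0,0,0.05]
    - [1,0,0,0,0,0,0.1]
    - [1,0,0,0,0,0,0.1]

```text
time_s: 16.18
position: [0.5939, 0.0631, 0.1287]
tcp_rot: [0.192, 0.981, -0.0, -0.0]
contact_force: [-0.4, -0.6, 1.5]
gripper_width: 0.0135
```

```bash
python3 sl.py
```

```text
t 16.18 pos [0.5939 0.0631 0.1287] yang 67.86 tilt [-0.0001 -0.0002 -1.    ] F [-0.4406 -0.6047  1.5178] M [-0.1452  0.0503  0.0042] w 0.0135 q1,6 [ 0.086  -1.0983] e6 0.6627132743597031
along 0.17217368936793714 lat 0.5845268510202147 Falong -0.6461708516413892 Flat -0.3772474248862934
```

Emit:
jog_arm:
  rows:
    - [1,0,0,0,0,0,0.05]
    - [1,0,0,0,0,0,0.1]
    - [1,0,0,0,0,0,0.1]

```text
time_s: 16.43
position: [0.5939, 0.0631, 0.1287]
tcp_rot: [0.241, 0.971, -0.0, -0.0]
contact_force: [-0.4, -1.7, 1.8]
gripper_width: 0.0136
```

```bash
python3 sl.py
```

```text
t 16.43 pos [0.5939 0.0631 0.1287] yang 62.16 tilt [-0.0002 -0.0002 -1.    ] F [-0.3923 -1.6681  1.785 ] M [-0.2061  0.0828 -0.0039] w 0.0136 q1,6 [ 0.0859 -0.9988] e6 0.6638271734118462
along 0.1721463460118613 lat 0.5844975618996949 Falong -1.6992290637570695 Flat -0.22169700487524804
```

Emit:
jog_arm:
  rows:
    - [1,0,0,0,0,0,0.05]
    - [1,0,0,0,0,0,0.1]
    - [1,0,0,0,0,0,0.1]

```text
time_s: 16.68
position: [0.5939, 0.063, 0.1287]
tcp_rot: [0.289, 0.957, -0.0, -0.0]
contact_force: [-0.8, -0.9, 2.1]
gripper_width: 0.014
```

```bash
python3 sl.py
```

```text
t 16.68 pos [0.5939 0.063  0.1287] yang 56.45 tilt [-0.0002 -0.0002 -1.    ] F [-0.8048 -0.9479  2.0845] M [-0.2658  0.0781 -0.0498] w 0.014 q1,6 [ 0.0859 -0.8991] e6 0.6642754375934601
along 0.17213746529264462 lat 0.5844946440490737 Falong -1.0244208273377826 Flat -0.7049274037960286
```

Emit:
jog_arm:
  rows:
    - [1,0,0,0,0,0,0.05]
    - [1,0,0,0,0,0,0.1]
    - [1,0,0,0,0,0,0.1]

```text
time_s: 16.93
position: [0.5939, 0.063, 0.1287]
tcp_rot: [0.336, 0.942, -0.0, -0.0]
contact_force: [-1.7, -1.8, 1.9]
gripper_width: 0.014
```

```bash
python3 sl.py
```

```text
t 16.93 pos [0.5939 0.063  0.1287] yang 50.73 tilt [-0.0003 -0.0002 -1.    ] F [-1.7192 -1.8204  1.9426] M [-0.3176  0.186  -0.0189] w 0.014 q1,6 [ 0.0859 -0.7994] e6 0.6646928004920483
along 0.17212034980677732 lat 0.5844556570358098 Falong -1.9847842896974779 Flat -1.5264550421106275
```

Emit:
jog_arm:
  rows:
    - [1,0,0,0,0,0,0.05]
    - [1,0,0,0,0,0,0.1]
    - [1,0,0,0,0,0,0.1]

```text
time_s: 17.18
position: [0.5939, 0.063, 0.1287]
tcp_rot: [0.382, 0.924, -0.0, -0.0]
contact_force: [-2.3, -2.1, 1.9]
gripper_width: 0.0134
```

```bash
python3 sl.py
```

```text
t 17.18 pos [0.5939 0.063  0.1287] yang 45.04 tilt [-0.0002 -0.0003 -1.    ] F [-2.3099 -2.1471  1.945 ] M [-0.4175  0.2065  0.1441] w 0.0134 q1,6 [ 0.086  -0.6998] e6 0.8991833031177521
along 0.17211073789490416 lat 0.5844784599822049 Falong -2.3695321075970726 Flat -2.0810937640003035
```

Emit:
jog_arm:
  rows:
    - [1,0,0,0,0,0,0.05]
    - [1,0,0,0,0,0,0.1]
    - [1,0,0,0,0,0,0.1]

```text
time_s: 17.43
position: [0.5939, 0.063, 0.1287]
tcp_rot: [0.428, 0.904, -0.0, -0.0]
contact_force: [-1.9, -1.8, 1.5]
gripper_width: 0.0139
```

```bash
python3 sl.py
```

```text
t 17.43 pos [0.5939 0.063  0.1287] yang 39.35 tilt [-0.0003 -0.0005 -1.    ] F [-1.8996 -1.7556  1.503 ] M [-0.3465  0.194   0.4591] w 0.0139 q1,6 [ 0.0861 -0.6003] e6 1.1818036437034607
along 0.1721407911590773 lat 0.5844611224163643 Falong -1.9386272626545995 Flat -1.712459018371064
```

Emit:
jog_arm:
  rows:
    - [1,0,0,0,0,0,0.05]
    - [1,0,0,0,0,0,0.1]
    - [1,0,0,0,0,0,0.1]

```text
time_s: 17.68
position: [0.5939, 0.0631, 0.1287]
tcp_rot: [0.472, 0.881, -0.0, -0.0]
contact_force: [-1.9, -2.2, 3.4]
gripper_width: 0.0134
```

```bash
python3 sl.py
```

```text
t 17.68 pos [0.5939 0.0631 0.1287] yang 33.61 tilt [-0.0003 -0.0004 -1.    ] F [-1.8905 -2.21    3.393 ] M [-0.3552  0.2792  0.4786] w 0.0134 q1,6 [ 0.0861 -0.5002] e6 1.2110768258571625
along 0.17217767279988383 lat 0.5844397784280535 Falong -2.389739976358448 Flat -1.6574587759281105
```

The bite shows clearly: joint-6 effort goes 0.665 → 0.90 → 1.18 → 1.21 and Mz goes 0 → 0.46. The jaw angle at the bite was about 45–49°, so the target is about 0–1°.

Emit:
jog_arm:
  rows:
    - [1,0,0,0,0,0,0.06]
    - [1,0,0,0,0,0,0.12]
    - [1,0,0,0,0,0,0.18]
    - [1,0,0,0,0,0,0.24]
    - [1,0,0,0,0,0,0.3]
    - [1,0,0,0,0,0,0.35]
    - [1,0,0,0,0,0,0.35]

```text
time_s: 18.27
position: [0.5937, 0.0631, 0.1287]
tcp_rot: [0.619, 0.786, -0.0, -0.0]
contact_force: [-2.2, -2.4, 3.3]
gripper_width: 0.0141
```

```bash
python3 sl.py
```

```text
t 18.27 pos [0.5937 0.0631 0.1287] yang 13.55 tilt [-0.0005 -0.0003 -1.    ] F [-2.201  -2.3569  3.3475] M [-0.3653  0.3962  0.6121] w 0.0141 q1,6 [ 0.0861 -0.1502] e6 1.3433724269270897
along 0.17219796192074677 lat 0.5843251356032446 Falong -2.5672666467892435 Flat -1.9515225864106363
```

Emit:
jog_arm:
  rows:
    - [1,0,0,0,0,0,0.05]
    - [1,0,0,0,0,0,0.1]
    - [1,0,0,0,0,0,0.15]
    - [1,0,0,0,0,0,0.2]
    - [1,0,0,0,0,0,0.23]
    - [1,0,0,0,0,0,0.23]
    - [1,0,0,0,0,0,0.23]
    - [1,0,0,0,0,0,0.23]
    - [1,0,0,0,0,0,0.23]

```text
time_s: 19.02
position: [0.5937, 0.0632, 0.1287]
tcp_rot: [0.705, 0.709, -0.0, -0.0]
contact_force: [-4.1, -1.9, 3.7]
gripper_width: 0.0135
```

```bash
python3 sl.py
```

```text
t 19.02 pos [0.5937 0.0632 0.1287] yang 0.3 tilt [-0.0006 -0.0001 -1.    ] F [-4.1283 -1.8784  3.6692] M [-0.3517  0.6902  0.7665] w 0.0135 q1,6 [0.0861 0.0809] e6 0.7231077924370766
along 0.17224711963412656 lat 0.5843102090232452 Falong -2.2859323106882594 Flat -3.9173604256666237
```

Emit:
jog_arm:
  rows:
    - [0.4,0,0,0,0,0,0]
    - [0.4,0,0,0,0,0,0]
    - [0.4,0,0,0,0,0,0]
    - [0.4,0,0,0,0,0,0]
    - [0.4,0,0,0,0,0,0]
    - [0.4,0,0,-25,0,0,0]
    - [0.4,0,0,-50,0,0,0]
    - [0.4,0,0,-70,0,0,0]
    - [0.4,0,0,-70,0,0,0]
    - [0.4,0,0,-70,0,0,0]

```text
time_s: 19.85
position: [0.5948, 0.0633, 0.1997]
tcp_rot: [0.706, 0.708, 0.001, 0.001]
contact_force: [0.2, 0.1, 0.7]
gripper_width: 0.0528
```

```bash
python3 sl.py;python3 - <<'E'
from go import *
s,R=show()
f=eyes.grab_frame("wrist"); cv2.imwrite("pics/w4.png",f["image"])
m=np.zeros((480,640),bool); m[150:330,270:380]=1
P=cloud(f,m); q=P[(P[:,2]>.149)&(P[:,2]<.161)&(np.linalg.norm(P[:,:2]-[.594,.063],axis=1)<.035)]
print(len(q),np.median(q[:,2]),cv2.minAreaRect(q[:,:2].astype(np.float32)))
f=eyes.grab_frame("scene"); cv2.imwrite("pics/scene4.png",cv2.resize(f["image"][180:330,260:460],(800,600),interpolation=cv2.INTER_CUBIC))
E
```

```text
t 19.85 pos [0.5948 0.0633 0.1997] yang 0.16 tilt [ 0.0027  0.0004 -1.    ] F [0.1614 0.057  0.7247] M [-0.0694 -0.0591  0.0172] w 0.0528 q1,6 [0.086  0.0831] e6 0.0017622059749555774
along 0.1724553850345114 lat 0.5853304768315597 Falong 0.07305401526881417 Flat 0.15479812643420002
t 19.85 pos [0.5948 0.0633 0.1997] yang 0.16 tilt [ 0.0027  0.0004 -1.    ] F [0.1614 0.057  0.7247] M [-0.0694 -0.0591  0.0172] w 0.0528 q1,6 [0.086  0.0831] e6 0.0017622059749555774
2159 0.15596430282774387 ((0.5937951803207397, 0.06367269158363342), (0.014032548293471336, 0.04381290450692177), 1.9082090854644775)
```

View pics/w4.png

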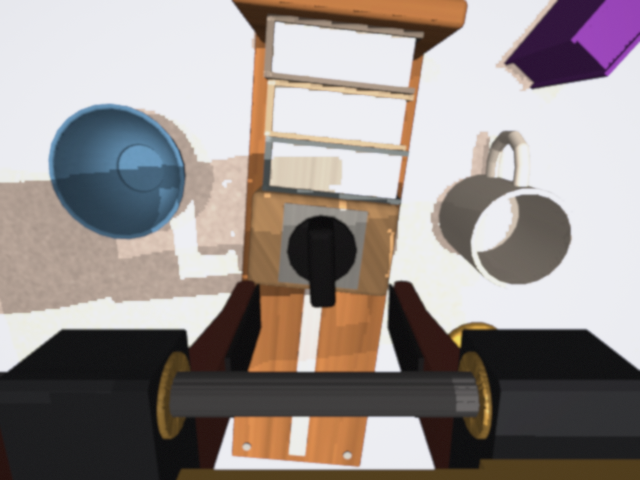

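View pics/scene4.png

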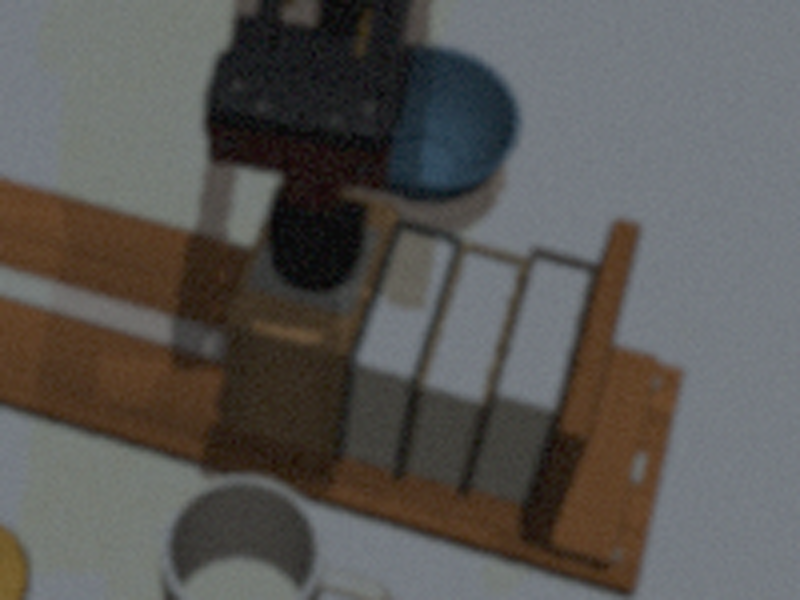

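The wrist view shows the book-end flush with book3 along the line (262-400,195). The bar's angle gives a knob turn of 0.75–0.85 rad past the bite. I'll check the gap in the depth data, then retreat.

```bash
python3 - <<'E'
from go import *
f=eyes.grab_frame("wrist")
u=np.array([np.sin(np.radians(5.8)),np.cos(np.radians(5.8)),0]);n=np.array([u[1],-u[0],0])
m=np.zeros((480,640),bool); m[100:280,250:420]=1
P=cloud(f,m); a=P@u; l=P@n
k=(abs(l-.5845)<.03)&(a>.13)&(a<.18)
for z0,z1 in((.109,.117),(.1,.109),(.0,.1)):
    kk=k&(P[:,2]>z0)&(P[:,2]<z1); h,e=np.histogram(a[kk],bins=np.arange(.142,.166,.001)); print(z0,h)
img=f["image"][170:230,240:420]; cv2.imwrite("pics/w5.png",cv2.resize(img,(800,266),interpolation=cv2.INTER_CUBIC))
E
```

```text
0.109 [139 175 165 163 174 182 171 192 175 196 165  11   1   1   1   0   0   0
   0   0   0   0   0   0]
0.1 [  0   0   0   0   0   0   0   0   0   0  96 163 161 187 215 165 163 156
 164 163 169 167 164 159]
0.0 [0 0 0 0 0 0 0 0 0 0 0 0 0 0 0 0 0 0 0 0 0 0 0 0]
```

View pics/w5.png

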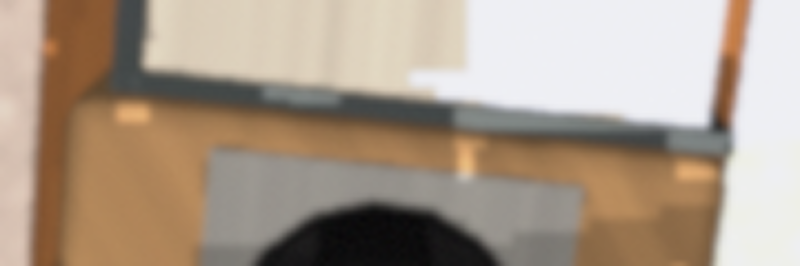

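The block and book cover meet with no visible gap, and the depth data shows none either. I'll lift clear and hand in.

Emit:
jog_arm:
  rows:
    - [0.4,0,0,-25,0,0,0]
    - [0.4,0,0,-50,0,0,0]
    - [0.4,0,0,-60,0,0,0]
    - [0.4,0,0,-60,0,0,0]
    - [0.4,0,0,-60,0,0,0]

```text
time_s: 20.42
position: [0.5937, 0.0632, 0.2578]
tcp_rot: [0.706, 0.708, -0.0, -0.0]
contact_force: [-0.1, -0.1, -0.8]
gripper_width: 0.0525
```

```bash
python3 - <<'E'
from go import *
show(); print(finish_job())
E
```

```text
t 20.42 pos [0.5937 0.0632 0.2578] yang 0.17 tilt [-0.0005 -0.     -1.    ] F [-0.1071 -0.0657 -0.763 ] M [ 0.0061 -0.0559 -0.0176] w 0.0525 q1,6 [0.086 0.083] e6 0.0012597615204867907
the job is handed in; nothing more can be done
None
```

The book-end is against the books and locked, and I handed the job in at about 20 s; no verdict was reported.

- **Slide:** I slid the book-end by its knob until it met the row, where the push-back was about 6 N.
- **Knob:** I gripped it again with a half-turned hand and turned it clockwise. The bite came after about 1.7 rad, and I stopped an eighth of a turn past it.
- **Last checks:** The bar's angle in the wrist picture puts the knob 0.75–0.85 rad beyond the bite. The picture and depth data showed no gap to book3. The books were upright, and the mug and bowl looked undisturbed; I did not measure them again or check the candlestick separately. The hand was clear of everything.
- **What disagreed:** The first grip for turning was about 2.5 mm off the knob's axis and pushed sideways with up to about 9 N, so I gripped again on the axis. The resistance at the bite was also higher than the spring values given, which I took to be friction.

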